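Sieve the spacers out from the salvaged knobs

ROBOT

A 6-joint arm with a two-finger parallel gripper is mounted at the origin on the work surface. World frame = base frame: x ahead of the robot, y to its left, z up, the work surface at z = 0. Lengths are in m, angles in rad, forces in N, time in s.
With the tool pointing down it reaches from about 0.25 to 0.8 m from the base axis. Payload 3.9 kg.
Tool frame: the origin (TCP) lies at the centre of the arm's flange, where the gripper is bolted on; the fingertips stand 173 mm ahead of it and the grasp point (between the pads) lies 155 mm ahead of it (bot.grasp_offset is the distance from the TCP to the grasp point, in m); z points along the fingers, y is the line along which they close (so a half turn about z gives the same grasp; the last joint's range is limited). The gripper opens to 85 mm and grips with 20 to 120 N. Pads are 22 mm wide; open, the fingers measure 114 mm over their backs; the gripper's body (76 mm by 85 mm) begins 54 mm behind the grasp point. The pads swing forward as they close: fully open they stand 13 mm farther back than shut.
Start: joints at [-1.241, 0.26, -0.138, 1.173, 0, 1.571], TCP at [0.17, -0.497, 0.405] pointing down, gripper open.
Joint ranges: [-2.78, 2.78], [-0.83, 1.72], [-1.28, 1.37], [-1.9, 2.12], [-1.57, 1.48], [-3.14, 3.14]. Speed limits (rad/s): [2.57, 2.57, 3.14, 3.14, 3.14, 3.14].

INTERFACE

Orientations are given as a unit quaternion [x, y, z, w].
In Python, from bench import bot gives the robot as it stands.
- The arm moves only by the tool carry_out, never from a script. Its argument "series" is text: rows parted by semicolons, each of 5 numbers parted by spaces: the finger opening in m, from 0 to 0.0854, then the shift along the tool's x, y, z in m, then the turn about the tool's z in degrees. In form: jaw tx ty tz twist; .... A call has exactly 8 rows; each row is the pose to reach, as a shift and turn from the pose commanded when the call began, along the tool's axes at that moment; what a row does not reach only later rows make up. A row lasts 1/8 s, in which the tool goes at most 62.5 mm and 10.7 degrees, less where a joint would pass 70% of its speed; a pose out of reach is approached as far as the arm can. A call with a gripper value outside its range is refused whole. The fingers move at their own pace and stop on an object; "force" is the grip in N (left out, the last holds). Time passes only in rows, so rows that repeat a pose let the fingers close, or fill a call up. It gives the time, the measured TCP pose, the force, the opening and the grip force at its end, in the units of the state.
- bot.get_state(): the state, without advancing time (a new reading comes with each control period).
- bot.get_image(name): name is "scene" or "side" or "wrist"; returns a dict with "pixels" (480x640x3 uint8, red, green, blue), "depth" (480x640 float32, m along the optical axis (not along the pixel's ray), 0 where there is no reading), "fx", "fy", "cx", "cy" (pixels), "T" (4x4, takes a point from camera to world coordinates); the wrist camera has in their place "mount" (4x4, takes a point from camera to tool coordinates, whose origin is the TCP and whose axes are the flange's). Camera axes: x right, y up, looking along -z (the intrinsics and any distortion apply to the point x, -y, -z); pixel columns grow to the right and rows downward; lengths in m; the calibration is good to about 2 mm. A picture is of the moment at which its call begins: read the wrist's pose just before it.
- bot.sign_off(): hands the job in; it is judged then, once.
The state is a dict: "time": time; "q": joint angles; "qd": joint speeds; "effort": joint torques, N m; "position": TCP position; "orientation": TCP orientation; "contact_force": force on the tool from outside, world axes, zero at the start; "torque": the same for the moment, N m; "finger_gap": finger opening in m; "grasp_force": force on a finger pad.
Only numpy, scipy, OpenCV 4.12 (cv2) and the standard library are available. Lean on these libraries where they do the work, as an engineer would, in place of code of your own. Each camera call takes 0.05 s, during which the arm holds its last target. There are 200 camera calls.

TASK

The sieve on the bench mat holds a salvaged mix of small round spacers and larger control knobs. Carry it level by its bridge handle to the sieve stand, let its side flanges down gently onto the two guide rods, and slide it briskly to and fro along them, knocking it lightly against the rubber-tipped stop screw at each end at least twice, until every spacer has dropped through into the catch tray. Then lift the sieve off with the knobs still in it and set it back flat on the mat; never ram the stops or press hard on the rods, and leave the other things on the bench alone.

Things in the scene. Friction and masses are not known exactly. Their poses are not given: they have to be found in the camera images.
- sieve: Loose steel hand sieve, 0.3 to 0.5 kg empty. Origin: centre of the underside; z up, x along the handle, y the way it slides. Frame 132 (x) by 116 (y) by 40 mm high outside, walls 3 mm. Floor: 2 mm plate with 14 mm square holes in staggered rows along x, 7 to 8 mm of metal between them. It may go on the rods either way round.
- sieve_grip (a point): Centre of the sieve's black grip bar, in the middle of the rigid bridge handle, 92 mm above the sieve's origin. The bar is 84 (x) by 18 (y) by 24 mm high; pinch it across y from above.
- sieve_flanges (a point): Point above the sieve's origin at the height of the undersides of its two side flanges (30 mm up). Each flange is 3 mm thick, runs the full 116 mm along y and reaches from x = 66 to 80 mm, one on either side.
- stand: Fixed sieve stand. Origin: centre of the underside, on the mat; z up, y along the guide rods. Two 10 mm rods lie along y at x = +75 and -75 mm (clear gap 140 mm), so the sieve's 132 mm frame hangs between them by its flanges, its origin then 36 mm above the stand's. Dry metal, friction about 0.25, also for parts in the sieve: only a brisk shake or a knock makes them slip over its floor.
- rod_tops (a point): Point above the stand's origin at the height of the tops of the guide rods, 66 mm up, midway between them.
- tray_floor (a point): Centre of the inner floor of the black catch tray under the rods (3 mm above the stand's origin). Inside 160 (x) by 202 (y) mm, walls up to 28 mm above the stand's origin.
- end_left: End plate of the stand on its +y side, 184 by 6 by 80 mm high. Origin: on its inner face, 105 mm along the stand's +y, on the axis of the stop screw, 68 mm up; axes as the stand's. The screw's 14 mm rubber tip stands 12 to 38 mm inside the plate, set by hand, not reported: 9 to 35 mm from a sieve in the middle. The rubber gives 5 mm (2.5 N per mm), then is solid.
- end_right: The mirror-image end plate on the stand's -y side. Origin: on its inner face, 105 mm along the stand's -y, on the axis of its own stop screw, 68 mm up; axes as the stand's. Its rubber tip also stands 12 to 38 mm inside the plate, set separately, not reported.
- mat: Grey bench mat, 500 (x) by 860 (y) by 3 mm, fixed flat on the table. Origin: centre of its underside, at table height; its top is 3 mm higher.
- spacer0: Small round steel spacer, 12 mm diameter, 11 mm high, 10 g; starts standing in the sieve on the metal between holes, where it stays while the sieve is carried smoothly; passes the holes. Origin: centre of one end face (the underside at the start), z its axis.
- spacer1: Small round steel spacer, 12 mm diameter, 11 mm high, 10 g; starts standing in the sieve on the metal between holes, where it stays while the sieve is carried smoothly; passes the holes. Origin: centre of one end face (the underside at the start), z its axis.
- spacer2: Small round steel spacer, 12 mm diameter, 11 mm high, 10 g; starts standing in the sieve on the metal between holes, where it stays while the sieve is carried smoothly; passes the holes. Origin: centre of one end face (the underside at the start), z its axis.
- spacer3: Small round steel spacer, 12 mm diameter, 11 mm high, 10 g; starts standing in the sieve on the metal between holes, where it stays while the sieve is carried smoothly; passes the holes. Origin: centre of one end face (the underside at the start), z its axis.
- spacer4: Small round steel spacer, 12 mm diameter, 11 mm high, 10 g; starts standing in the sieve on the metal between holes, where it stays while the sieve is carried smoothly; passes the holes. Origin: centre of one end face (the underside at the start), z its axis.
- knob0: Control knob of plain steel, 26 mm diameter, 14 mm high, 28 g; starts in the sieve and is too large for the holes. Origin: centre of the underside, z its axis.
- knob1: Control knob of plain steel, 26 mm diameter, 14 mm high, 28 g; starts in the sieve and is too large for the holes. Origin: centre of the underside, z its axis.
- knob2: Control knob of plain steel, 26 mm diameter, 14 mm high, 28 g; starts in the sieve and is too large for the holes. Origin: centre of the underside, z its axis.
- screwdriver: Bystander: black-handled screwdriver, 160 mm long, lying loose at the near edge of the mat. Origin: under its middle.
- tweezers: Bystander: steel tweezers, 118 mm long, 11 mm wide and 6 mm high, lying loose on the mat between the sieve and the stand. Origin: underside, near the middle.
- spool: Bystander: loose spool of solder standing on end, 54 mm diameter, 43 mm high. Origin: centre of the underside.
- flux_bottle: Bystander: small loose clear bottle, 36 mm diameter, 85 mm high. Origin: centre of the underside.
- cutters: Bystander: loose side cutters with blue handles, about 110 mm long, 12 mm high. Origin: underside, near the middle.

How it is judged:
By the outcome, as a careful person would: the job done as asked, in the order asked, and still so for the second after the job is handed in, with the robot touching nothing.
It also fails if it takes over 64 s, if anything falls off the work surface, if the arm or the gripper's body presses on something with over 40 N, if the wrist force passes 120 N, or if a joint passes its speed limit or range.

## Working session

There is one attempt and no reset: what is moved stays moved. The work goes in short steps, Python scripts to look and compute and a tool call to move; the robot and the scene stay as the last step left them, time stands still between calls to the robot, and variables do not carry over. Pictures are saved under pics/ and viewed, at most 10 in all, crops included, and the job is handed in when it is done.

Besides the shell and the picture viewer there is one more tool, called as a command line: name --argument value ..., lists and objects as JSON in quotes. carry_out: Moves the arm, as the interface text tells. Its arguments: {"type":"object","properties":{"series":{"type":"string"},"force":{"type":"number"}},"required":["series"]}

```bash
mkdir -p pics; ls
cat > h.py <<'E'
import numpy as np,cv2
from bench import bot
from scipy.spatial.transform import Rotation as R
def grab(n,f=None):
    s=bot.get_state(); im=bot.get_image(n)
    if n=='wrist':
        T=np.eye(4);T[:3,:3]=R.from_quat(s['orientation']).as_matrix();T[:3,3]=s['position'];im['T']=T@im['mount']
    if f: cv2.imwrite('pics/'+f,im['pixels'][:,:,::-1])
    return im
def px(im,u,v,d=None):
    if d is None:
        w=im['depth'][int(v)-1:int(v)+2,int(u)-1:int(u)+2];d=np.median(w[w>0]) if (w>0).any() else np.nan
    p=np.array([(u-im['cx'])/im['fx']*d,-(v-im['cy'])/im['fy']*d,-d,1]);return (im['T']@p)[:3]
def plane(im,u,v,z):
    a=px(im,u,v,1.);c=im['T'][:3,3];return c+(a-c)*(z-c[2])/(a-c)[2]
E
python3 - <<'E'
from h import *
import pickle
s=bot.get_state();print(s)
for n in('scene','side'):
    im=grab(n,n+'0.png');pickle.dump(im,open(n+'.pkl','wb'));print(n,{k:v for k,v in im.items() if k not in('pixels','depth')})
E
```

```text
pics
{'time': 0.0, 'q': array([-1.24104518e+00,  2.60667426e-01, -1.39397392e-01,  1.17266213e+00,
       -4.72509778e-05,  1.57083485e+00]), 'qd': array([0.00047634, 0.00054128, 0.00057954, 0.00035382, 0.00023717,
       0.00112247]), 'effort': array([ 2.60349902e-03, -4.05681181e+01,  2.53919381e+01,  1.88490684e-02,
        1.99229871e-04,  7.68103746e-06]), 'position': array([ 0.16988096, -0.49639115,  0.40386254]), 'orientation': array([ 9.86441482e-01,  1.64110542e-01, -1.81759347e-04, -9.48338423e-04]), 'contact_force': array([ 0.03457737,  0.59603906, -0.09875742]), 'torque': array([ 0.01512297,  0.00288726, -0.03384935]), 'grasp_force': 0.0, 'finger_gap': 0.08558338988597469}
scene {'fx': 459.65814649925517, 'fy': 459.65814649925517, 'cx': 321.1506052826095, 'cy': 242.54947045745556, 'T': array([[-0.22062254, -0.61231357,  0.75920866,  1.08147914],
       [ 0.97532951, -0.13241856,  0.17662863,  0.10677817],
       [-0.00761879,  0.77944686,  0.62642202,  0.52219038],
       [ 0.        ,  0.        ,  0.        ,  1.        ]])}
side {'fx': 490.1623052581726, 'fy': 490.1623052581726, 'cx': 317.7135723033183, 'cy': 237.27660628674934, 'T': array([[-0.97105077,  0.12547689, -0.20326327,  0.3380957 ],
       [-0.23884526, -0.5230342 ,  0.81816145,  0.83138899],
       [-0.00365329,  0.84302478,  0.53786232,  0.61095888],
       [ 0.        ,  0.        ,  0.        ,  1.        ]])}
```

View pics/scene0.png

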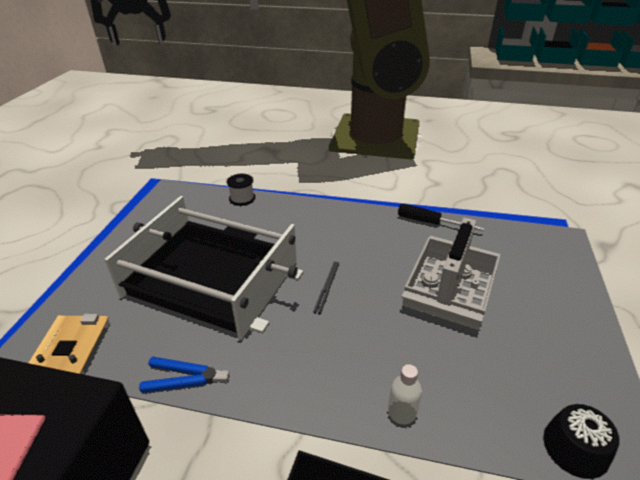

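View pics/side0.png

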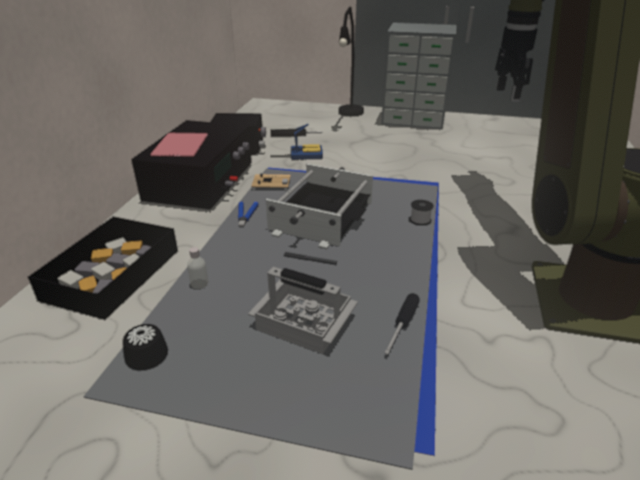

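The scene view shows the sieve at about (455,285), the stand at (205,265) and the tweezers at (327,287). The side view shows the sieve at (303,310) and the stand at (320,205). Next I'll enlarge crops of both.

Run:
```python
import pickle,cv2,numpy as np
a=pickle.load(open('scene.pkl','rb'))['pixels'][:,:,::-1];b=pickle.load(open('side.pkl','rb'))['pixels'][:,:,::-1]
r=lambda c,k:cv2.resize(c,None,fx=k,fy=k,interpolation=cv2.INTER_CUBIC)
o=np.zeros((600,800,3),np.uint8)
for c,x,y in((r(a[190:340,100:300],2),0,0),(r(a[210:335,395:505],2.4),400,0),(r(b[160:255,260:380],3.1),0,305),(r(b[260:355,240:360],3.1),400,305)):
    h,w=min(c.shape[0],600-y),min(c.shape[1],800-x);o[y:y+h,x:x+w]=c[:h,:w]
cv2.imwrite('pics/c.png',o)
```

```text
(no output)
```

View pics/c.png

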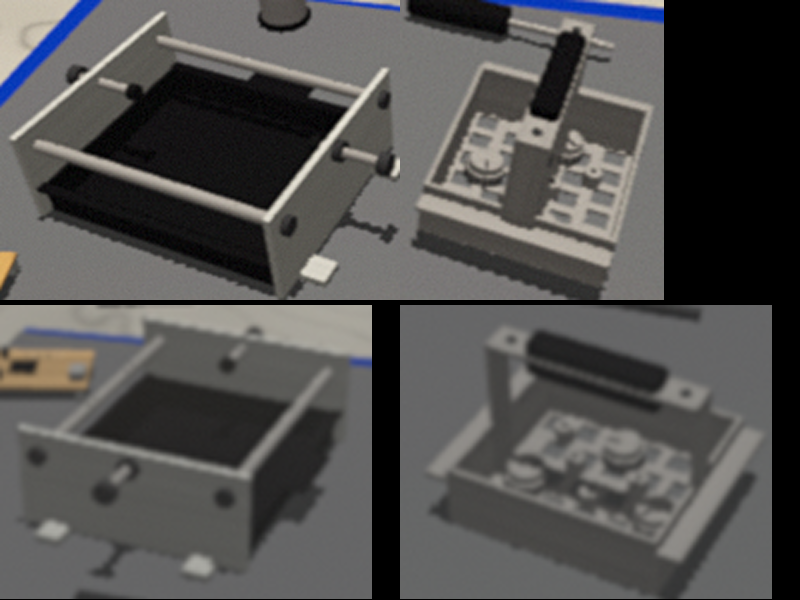

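```bash
cat >> h.py <<'E'
def tri(A,a,B,b):
    c=[];M=np.zeros((3,3));r=np.zeros(3);L=[]
    for im,p in((A,a),(B,b)):
        o=im['T'][:3,3];d=px(im,*p,1.)-o;d/=np.linalg.norm(d);P=np.eye(3)-np.outer(d,d);M+=P;r+=P@o;L.append((P,o))
    x=np.linalg.solve(M,r);return x,max(np.linalg.norm(P@(x-o)) for P,o in L)
E
python3 - <<'E'
from h import *
import pickle
np.set_printoptions(precision=4,suppress=True)
A=pickle.load(open('scene.pkl','rb'));B=pickle.load(open('side.pkl','rb'))
for n,a,b in(('bar-x',(466.7,224.6),(324.5,281.6)),('bar+x',(456,251),(282.9,270.6)),
 ('++',(234,298),(266.5,199.7)),('-+',(293,225),(340.6,214.5)),('+-',(107,258.5),(307.4,165.2)),('--',(182.5,197),(372.3,177.1)),('tipR',(167,236),(333.2,178.4))):
    print(n,*tri(A,a,B,b),px(A,*a),px(B,*b))
print('sieve rim -x+y',px(A,395+250/2.4,210+107/2.4),'-x-y',px(A,395+86/2.4,210+68/2.4))
print('spool',plane(A,240,200,.003),'drv',plane(A,430,215,.015),plane(A,480,229,.01),'bottle',plane(A,403,415,.003),'tw',plane(A,336,264,.005),plane(A,318,312,.005),'cut',plane(A,225,376,.01))
E
```

```text
bar-x [0.4855 0.1949 0.105 ] 0.0009593299969493865 [0.4898 0.1949 0.1071] [0.4852 0.1931 0.1046]
bar+x [0.5605 0.1802 0.1076] 0.0024473382157936792 [0.5584 0.1788 0.1084] [0.5625 0.1798 0.1047]
++ [ 0.6895 -0.1032  0.0823] 0.0016420035876977522 [ 0.6896 -0.1037  0.0843] [ 0.7418 -0.2389  0.0036]
-+ [ 0.512  -0.0724  0.0818] 0.0009855678438954027 [ 0.5166 -0.0705  0.0843] [ 0.5174 -0.1034  0.0647]
+- [ 0.65   -0.3185  0.0783] 0.001988955197501999 [ 0.652  -0.3168  0.0828] [ 0.6501 -0.3154  0.0778]
-- [ 0.4732 -0.2837  0.0791] 0.001401783907807518 [ 0.4768 -0.2816  0.0832] [ 0.4736 -0.2833  0.0778]
tipR [ 0.5701 -0.2659  0.0711] 0.00047103082566437904 [ 0.5744 -0.2626  0.0745] [ 0.5689 -0.2616  0.0738]
sieve rim -x+y [0.4614 0.2599 0.0359] -x-y [0.4499 0.1492 0.0423]
spool [ 0.3519 -0.2323  0.003 ] drv [0.3417 0.1472 0.015 ] [0.3602 0.2391 0.01  ] bottle [0.7606 0.1331 0.003 ] tw [ 0.506  -0.0016  0.005 ] [ 0.6192 -0.0067  0.005 ] cut [ 0.7594 -0.0992  0.01  ]
```

carry_out --series "0.085 0.06 -0.02 -0.015 4; 0.085 0.12 -0.04 -0.03 8; 0.085 0.18 -0.06 -0.045 12; 0.085 0.24 -0.08 -0.06 17; 0.085 0.30 -0.095 -0.07 22; 0.085 0.35 -0.11 -0.08 26; 0.085 0.40 -0.12 -0.08 28; 0.085 0.43 -0.13 -0.08 29"

```text
time: 1.1
position: [0.5368, -0.2328, 0.484]
orientation: [0.996, -0.087, -0.0, -0.0]
contact_force: [-0.7, -0.2, -0.7]
finger_gap: 0.085
grasp_force: 0.0
```

Run:
```python
from h import *
import pickle
im=grab('wrist','w1.png');pickle.dump(im,open('w1.pkl','wb'));s=bot.get_state();print(s['time'],s['position'],R.from_quat(s['orientation']).as_matrix(),im['mount'],im['fx'])
```

```text
1.15 [ 0.53885433 -0.23119075  0.48344077] [[ 9.85084667e-01 -1.72064157e-01  1.45734163e-03]
 [-1.72067584e-01 -9.85081460e-01  2.69523742e-03]
 [ 9.71846469e-04 -2.90579831e-03 -9.99995306e-01]] [[-2.85728182e-04  9.55626909e-01  2.94579581e-01  7.53638799e-02]
 [ 9.99999898e-01  3.75761183e-04 -2.49030653e-04  1.42435615e-05]
 [-3.48671965e-04  2.94579480e-01 -9.55626919e-01  3.07784926e-02]
 [ 0.00000000e+00  0.00000000e+00  0.00000000e+00  1.00000000e+00]] 426.51585248058274
```

View pics/w1.png

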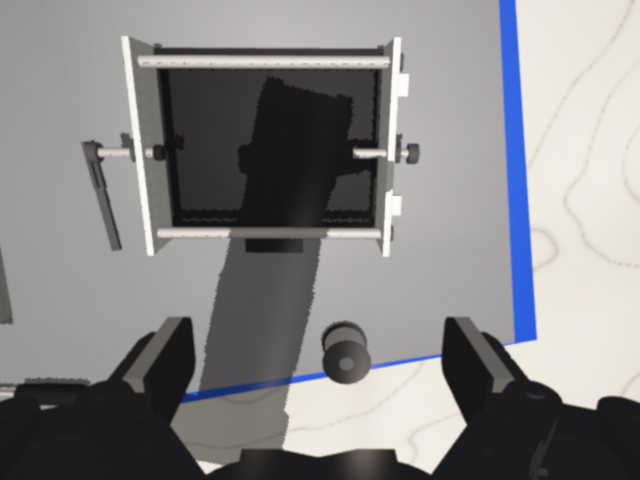

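The wrist view shows the rods running from (138,61) to (390,62) and from (158,233) to (382,234). The left tip face is near (165,152) and the right screw runs from (385,153) to about (350,153).

Run:
```python
from h import *
import pickle
np.set_printoptions(precision=4,suppress=True)
W=pickle.load(open('w1.pkl','rb'));A=pickle.load(open('scene.pkl','rb'))
print(tri(W,(138,61),A,(119,262.5)),tri(W,(390,233.5),A,(280,237)))
P={n:plane(W,*p,.067) for n,p in dict(fl=(138,61),fr=(390,62),nl=(158,233),nr=(382,234)).items()};print(P)
f=P['fr']-P['fl'];g=P['nr']-P['nl'];print(np.degrees(np.arctan2(f[0],-f[1])),np.degrees(np.arctan2(g[0],-g[1])))
for z,ps in((.083,[(123,38),(132,38),(392,39),(401,38),(148,255),(155,255),(381,255),(389,255)]),(.071,[(167,153),(350,153),(240,155)])):
    for p in ps: print(p,plane(W,*p,z),px(W,*p))
cv2.imwrite('pics/cw.png',cv2.resize(cv2.convertScaleAbs(W['pixels'][110:200,90:430,::-1],alpha=2.5,beta=10),None,fx=2.3,fy=2.3,interpolation=cv2.INTER_CUBIC))
```

```text
(array([ 0.6974, -0.1816,  0.1734]), np.float64(0.0544459733892019)) (array([ 0.4273, -0.2213, -0.0404]), np.float64(0.0900177077541052))
{'fl': array([ 0.676 , -0.1043,  0.067 ]), 'fr': array([ 0.6384, -0.3121,  0.067 ]), 'nl': array([ 0.5284, -0.0784,  0.067 ]), 'nr': array([ 0.4906, -0.2859,  0.067 ])}
-10.246390425909665 -10.302005648579115
(123, 38) [ 0.6916 -0.1035  0.083 ] [ 0.6916 -0.1034  0.0828]
(132, 38) [ 0.6903 -0.1105  0.083 ] [ 0.6922 -0.1074  0.0744]
(392, 39) [ 0.6538 -0.3131  0.083 ] [ 0.6543 -0.314   0.0781]
(401, 38) [ 0.6532 -0.3202  0.083 ] [ 0.6623 -0.3361  0.0035]
(148, 255) [ 0.5131 -0.0704  0.083 ] [ 0.4919 -0.0323  0.0028]
(155, 255) [ 0.512  -0.0767  0.083 ] [ 0.4905 -0.0399  0.0026]
(381, 255) [ 0.4759 -0.2808  0.083 ] [ 0.4467 -0.2883  0.0031]
(389, 255) [ 0.4746 -0.288   0.083 ] [ 0.4454 -0.297   0.0035]
(167, 153) [ 0.5986 -0.1087  0.071 ] [ 0.5973 -0.0941  0.0305]
(350, 153) [ 0.5705 -0.2675  0.071 ] [ 0.5712 -0.2671  0.0778]
(240, 155) [ 0.5857 -0.1716  0.071 ] [ 0.5814 -0.1591  0.0063]
```

View pics/cw.png

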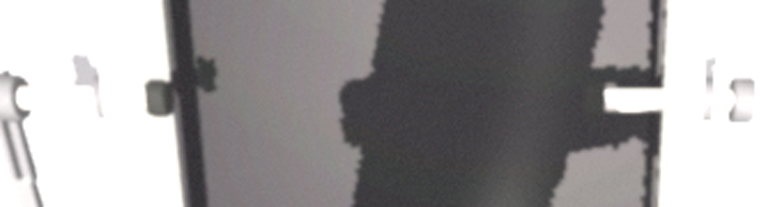

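The crop puts the left tip's inner face at about (165,152) and the right one's at about (344,152), in full-image pixels. In stand y that is about +90 mm and -68 mm, so the sieve centre can travel from about -10 to +32 mm.

carry_out --series "0.085 -0.015 -0.04 0 0; 0.085 -0.04 -0.10 0 0; 0.085 -0.07 -0.16 0 0; 0.085 -0.10 -0.22 0.01 0; 0.085 -0.12 -0.28 0.02 0; 0.085 -0.14 -0.335 0.03 0; 0.085 -0.155 -0.375 0.03 0; 0.085 -0.165 -0.39 0.03 0"

```text
time: 2.15
position: [0.4378, -0.0421, 0.4592]
orientation: [0.998, -0.055, 0.0, -0.023]
contact_force: [-1.2, 0.1, -0.3]
finger_gap: 0.0849
grasp_force: 0.0
```

Run:
```python
from h import *
import pickle
im=grab('wrist','w2.png');pickle.dump(im,open('w2.pkl','wb'));s=bot.get_state();print(s['time'],s['position'],s['contact_force'])
```

```text
2.2 [ 0.4367847  -0.04203249  0.45906259] [-1.56500703  0.05158783  0.54123588]
```

View pics/w2.png

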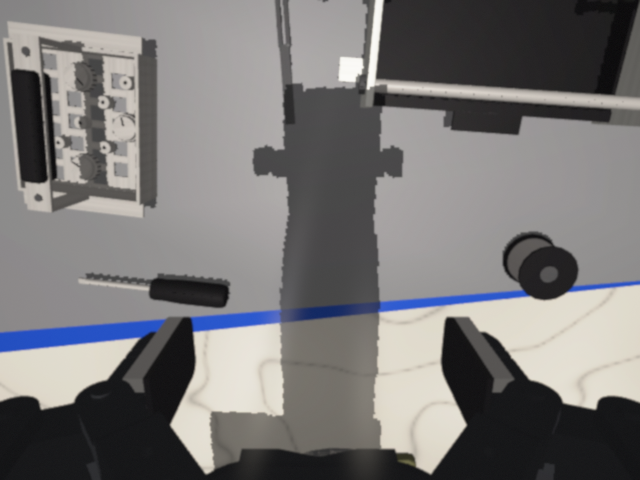

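The sieve is at the left edge of the view: bar (30,127), rim corners (10,25) to (145,215). The arm stopped short, so I'll check the joints.

Run:
```python
from h import *
s=bot.get_state();print(s['q'],s['qd'],R.from_quat(s['orientation']).as_matrix())
W=__import__('pickle').load(open('w2.pkl','rb'))
np.set_printoptions(precision=4,suppress=True)
for p in((30,70),(33,182),(25,50),(38,198),(31,127)): print(p,plane(W,*p,.106),px(W,*p))
```

```text
[-0.11127793  0.09365236 -0.20625446  1.27402582  0.04581007  3.14056453] [ 2.21301313e-04  1.10971678e-02  2.29636103e-02  6.85762891e-03
 -6.48116762e-06  5.05211991e-04] [[ 0.99392378 -0.11005283  0.00197171]
 [-0.11002713 -0.99287009  0.04585873]
 [-0.00308923 -0.04579703 -0.99894599]]
(30, 70) [0.5646 0.1701 0.106 ] [0.5651 0.1722 0.1028]
(33, 182) [0.4852 0.1934 0.106 ] [0.485  0.1945 0.1045]
(25, 50) [0.578  0.1696 0.106 ] [0.5795 0.1747 0.0985]
(38, 198) [0.4724 0.1933 0.106 ] [0.4715 0.1988 0.0987]
(31, 127) [0.5258 0.1819 0.106 ] [0.5257 0.1815 0.1065]
```

Joint 6 hit its range end. I'll turn the tool the other way to use the equivalent half-turn grasp.

carry_out --series "0.085 0 0 0 -8; 0.085 0 0 0 -18; 0.085 0 0 0 -28; 0.085 0 0 0 -38; 0.085 0 0 0 -48; 0.085 0 0 0 -58; 0.085 0 0 0 -68; 0.085 0 0 0 -75"

```text
time: 3.2
position: [0.4384, -0.0422, 0.4595]
orientation: [0.824, 0.566, 0.015, -0.018]
contact_force: [0.4, 0.2, 0.0]
finger_gap: 0.0847
grasp_force: 0.0
```

Run:
```python
from h import *
s=bot.get_state();print(s['time'],s['q'],s['position'],R.from_quat(s['orientation']).as_matrix())
```

```text
3.2 [-0.11125355  0.0953454  -0.20309079  1.27343621  0.04575768  1.82723465] [ 0.43836491 -0.04220601  0.45953899] [[ 0.3593973   0.93317603  0.00401013]
 [ 0.93214803 -0.35919725  0.04557827]
 [ 0.04397298 -0.01264267 -0.99895272]]
```

The 2.6° tilt left by the joint limit stays in the command. I'll undo it with the opposite push at the other end of joint 6.

carry_out --series "0.085 0 0 0 -10; 0.085 0 0 0 -20; 0.085 0 0 0 -30; 0.085 0 0 0 -41; 0.085 0 0 0 -52; 0.085 0 0 0 -63; 0.085 0 0 0 -74; 0.085 0 0 0 -85"

```text
time: 4.2
position: [0.4384, -0.0422, 0.4596]
orientation: [0.236, 0.972, 0.023, -0.003]
contact_force: [0.1, -0.2, 0.0]
finger_gap: 0.0848
grasp_force: 0.0
```

carry_out --series "0.085 0 0 0 -10; 0.085 0 0 0 -20; 0.085 0 0 0 -30; 0.085 0 0 0 -41; 0.085 0 0 0 -52; 0.085 0 0 0 -63; 0.085 0 0 0 -74; 0.085 0 0 0 -85"

```text
time: 5.2
position: [0.4384, -0.0422, 0.4596]
orientation: [-0.473, 0.881, 0.019, 0.013]
contact_force: [-1.2, -0.3, -0.0]
finger_gap: 0.085
grasp_force: 0.0
```

carry_out --series "0.085 0 0 0 -10; 0.085 0 0 0 -20; 0.085 0 0 0 -30; 0.085 0 0 0 -41; 0.085 0 0 0 -52; 0.085 0 0 0 -63; 0.085 0 0 0 -74; 0.085 0 0 0 -85"

```text
time: 6.2
position: [0.4384, -0.0422, 0.4595]
orientation: [0.94, -0.34, -0.006, -0.022]
contact_force: [-0.1, -0.2, 0.4]
finger_gap: 0.0851
grasp_force: 0.0
```

Run:
```python
from h import *
s=bot.get_state();print(s['time'],s['q'],s['position'],R.from_quat(s['orientation']).as_matrix())
```

```text
6.2 [-0.11124316  0.09536394 -0.20307142  1.27344028  0.0457662  -2.55790252] [ 0.43837508 -0.04220128  0.45953837] [[ 0.76813295 -0.64027783  0.00400739]
 [-0.63975763 -0.76722355  0.04558713]
 [-0.02611387 -0.03758074 -0.99895233]]
```

carry_out --series "0.085 0 0 0 -10; 0.085 0 0 0 -20; 0.085 0 0 0 -30; 0.085 0 0 0 -32; 0.085 0.025 0.03 0 -32; 0.085 0.05 0.06 0 -32; 0.085 0.064 0.077 0 -32; 0.085 0.064 0.077 0 -32"

```text
time: 7.2
position: [0.448, -0.0904, 0.4548]
orientation: [0.995, -0.101, -0.002, -0.003]
contact_force: [0.2, 0.1, -0.1]
finger_gap: 0.0853
grasp_force: 0.0
```

Run:
```python
from h import *
s=bot.get_state();print(s['time'],s['q'],s['position'],R.from_quat(s['orientation']).as_matrix())
```

```text
7.2 [-0.2011532   0.12725352 -0.17786584  1.27012346  0.00654204 -3.13992429] [ 0.44801939 -0.09037458  0.45479803] [[ 0.97949239 -0.20145807 -0.00304964]
 [-0.20143184 -0.97947534  0.00729847]
 [-0.00445738 -0.0065345  -0.99996872]]
```

carry_out --series "0.085 0 0.005 0 0; 0.085 0 0.01 0 0; 0.085 0 0.015 0 0; 0.085 0 0.02 0 0; 0.085 0 0.02 0 0; 0.085 0 0.02 0 0; 0.085 0 0.02 0 0; 0.085 0 0.02 0 0"

```text
time: 8.2
position: [0.4464, -0.0974, 0.4549]
orientation: [0.994, -0.107, -0.002, 0.001]
contact_force: [-0.1, -0.4, -0.3]
finger_gap: 0.0855
grasp_force: 0.0
```

Run:
```python
from h import *
s=bot.get_state();print(s['time'],s['q'],s['position'],R.from_quat(s['orientation']).as_matrix())
```

```text
8.2 [-2.14022005e-01  1.26828651e-01 -1.78175641e-01  1.26994179e+00
 -2.82813407e-03 -3.14060738e+00] [ 0.44637739 -0.09744592  0.4548701 ] [[ 0.97696644 -0.21334222 -0.00465572]
 [-0.21335271 -0.97697343 -0.00188224]
 [-0.00414695  0.00283219 -0.99998739]]
```

carry_out --series "0.085 0.01 -0.02 0 10; 0.085 0.025 -0.06 0 20; 0.085 0.04 -0.1 0 30; 0.085 0.055 -0.14 0 40; 0.085 0.07 -0.18 0 50; 0.085 0.085 -0.22 0 60; 0.085 0.1 -0.26 0 70; 0.085 0.113 -0.298 0 80"

```text
time: 9.2
position: [0.6211, 0.1709, 0.4533]
orientation: [-0.691, 0.723, 0.001, -0.002]
contact_force: [0.2, -0.2, -0.0]
finger_gap: 0.0852
grasp_force: 0.0
```

carry_out --series "0.085 0 0 0 10; 0.085 0 0 0 20; 0.085 0 0 0 30; 0.085 0 0 0 40; 0.085 0 0 0 50; 0.085 0 0 0 60; 0.085 0 0 0 70; 0.085 0 0 0 80"

```text
time: 10.2
position: [0.6204, 0.1696, 0.4533]
orientation: [-0.064, 0.998, -0.001, -0.003]
contact_force: [-0.9, 0.1, -0.4]
finger_gap: 0.0852
grasp_force: 0.0
```

Run:
```python
from h import *
import pickle
s=bot.get_state();print(s['time'],s['q'],s['position'],R.from_quat(s['orientation']).as_matrix())
im=grab('wrist');pickle.dump(im,open('w3.pkl','wb'))
cv2.imwrite('pics/w3.png',im['pixels'][:,:,::-1])
```

```text
10.2 [ 2.66960220e-01  4.64338697e-01  2.98045238e-01  1.40981316e+00
 -5.73955713e-04  1.38689152e-01] [0.62041757 0.16958945 0.4533356 ] [[-0.99177147 -0.12792436 -0.00497075]
 [-0.12791606  0.99178307 -0.00195448]
 [ 0.00517993 -0.00130255 -0.99998574]]
```

View pics/w3.png

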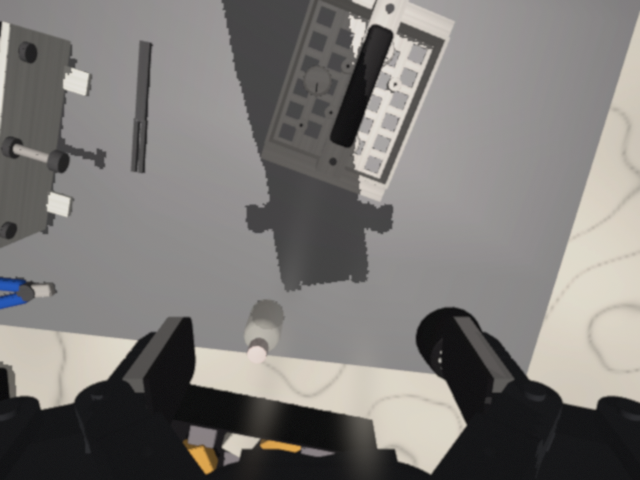

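The bar's axis runs from (380,30) to (343,141), with bridge screws at (390,8) and (333,161). The flange edge runs from (262,158) to (380,198).

Run:
```python
from h import *
import pickle
np.set_printoptions(precision=4,suppress=True)
W=pickle.load(open('w3.pkl','rb'));A=pickle.load(open('scene.pkl','rb'))
# bar by threshold: dark pixels at depth near top
d=W['depth'];g=W['pixels'].max(2);
pts=[]
for v in range(0,200):
    for u in range(310,420):
        if g[v,u]<45 and d[v,u]>0:
            p=px(W,u,v,d[v,u])
            if .1<p[2]<.112: pts.append(p)
pts=np.array(pts);r=cv2.minAreaRect((pts[:,:2]*1000).astype(np.float32));print(len(pts),r,pts[:,2].mean())
P=[plane(W,*p,.107) for p in((380,30),(343,141))];Q=[plane(W,*p,.036) for p in((262,158),(380,198))];S=[plane(W,*p,.102) for p in((390,8),(333,161))]
for X in(P,Q,S):print(X,np.mean(X,0),np.degrees(np.arctan2(*(X[0]-X[1])[1::-1])))
print(tri(W,(361.5,85.5),A,(461.2,238)))
```

```text
2471 ((532.7821655273438, 184.8158416748047), (17.1093692779541, 95.79192352294922), 77.6790542602539) 0.10659339360678922
[array([0.4877, 0.194 , 0.107 ]), array([0.5629, 0.1798, 0.107 ])] [0.5253 0.1869 0.107 ] 169.33912449781823
[array([0.5907, 0.1145, 0.036 ]), array([0.613 , 0.2254, 0.036 ])] [0.6019 0.17   0.036 ] -101.35928767164037
[array([0.4727, 0.1989, 0.102 ]), array([0.5785, 0.1748, 0.102 ])] [0.5256 0.1869 0.102 ] 167.19255548089626
(array([0.5239, 0.1869, 0.1063]), np.float64(0.00028503690789594447))
```

carry_out --series "0.06 0.02 0.006 0 5; 0.06 0.045 0.015 0.02 10; 0.06 0.07 0.024 0.04 15; 0.06 0.092 0.0295 0.07 19; 0.06 0.092 0.0295 0.1 19; 0.06 0.092 0.0295 0.125 19; 0.06 0.092 0.0295 0.14 19; 0.06 0.092 0.0295 0.14 19"

```text
time: 11.25
position: [0.5243, 0.1861, 0.313]
orientation: [0.098, 0.995, -0.002, -0.003]
contact_force: [0.4, -0.1, 0.2]
finger_gap: 0.0601
grasp_force: 0.0
```

carry_out --series "0.06 0 0 0.025 0; 0.06 0 0 0.045 0; 0.06 0 0 0.058 0; 0.06 0 0 0.063 0; 0.06 0 0 0.063 0; 0.03 0 0 0.063 0; 0.02 0 0 0.063 0; 0.01 0 0 0.063 0" --force 60

```text
time: 12.25
position: [0.5246, 0.1863, 0.2518]
orientation: [0.099, 0.995, -0.001, -0.002]
contact_force: [-1.0, 0.1, 3.8]
finger_gap: 0.0177
grasp_force: 58.3
```

carry_out --series "0.0 0 0 0 0; 0.0 0 0 0 0; 0.0 0 0 0 0; 0.0 0 0 -0.002 0; 0 0 0 -0.006 0; 0 0 0 -0.012 0; 0 0 0 -0.018 0; 0.0 0 0 -0.02 0" --force 60

```text
time: 13.25
position: [0.5246, 0.1862, 0.2716]
orientation: [0.099, 0.995, -0.001, -0.002]
contact_force: [0.3, -0.8, -4.9]
finger_gap: 0.018
grasp_force: 58.6
```

Run:
```python
from h import *
import pickle
s=bot.get_state();print(s['time'],s['position'],R.from_quat(s['orientation']).as_matrix(),s['contact_force'],s['torque'],s['finger_gap'],s['grasp_force'])
im=grab('side');b=im['pixels'][:,:,::-1]
im=grab('scene');a=im['pixels'][:,:,::-1]
r=lambda c,k:cv2.resize(c,None,fx=k,fy=k,interpolation=cv2.INTER_CUBIC)
cv2.imwrite('pics/g.png',np.hstack([r(b[200:370,230:370],2.8),r(a[180:350,385:525],2.8)]))
```

```text
13.25 [0.52463914 0.18620453 0.27156333] [[-0.98051984  0.19638456 -0.00373388]
 [ 0.19639144  0.98052431 -0.00157276]
 [ 0.00335229 -0.00227543 -0.99999179]] [ 0.32491267 -0.82964836 -4.92321886] [ 0.00281971 -0.0233288  -0.02011052] 0.018039082285491333 58.55772497003798
```

View pics/g.png

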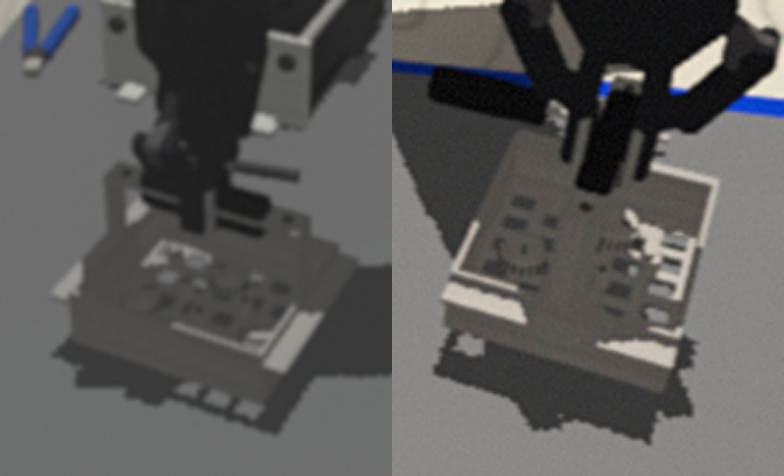

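The sieve is gripped and hangs level 20 mm up, with the contents still in place. I'll lift it and carry it gently.

carry_out --series "0 0 0 -0.004 0; 0 0 0 -0.012 0; 0 0 0 -0.024 0; 0 0 0 -0.039 0; 0 0 0 -0.056 0; 0 0 0 -0.074 0; 0 0 0 -0.089 0; 0 0 0 -0.098 0"

```text
time: 14.35
position: [0.5251, 0.1864, 0.3704]
orientation: [0.099, 0.995, -0.001, -0.001]
contact_force: [0.5, 0.6, -4.3]
finger_gap: 0.0179
grasp_force: 58.6
```

carry_out --series "0 -0.001 -0.003 -0.003 0; 0 -0.003 -0.008 -0.004 0; 0 -0.006 -0.017 -0.004 0; 0 -0.0105 -0.028 -0.004 0; 0 -0.0157 -0.042 -0.004 0; 0 -0.0216 -0.058 -0.004 0; 0 -0.028 -0.075 -0.004 0; 0 -0.034 -0.092 -0.004 0"

```text
time: 15.35
position: [0.5403, 0.088, 0.3731]
orientation: [0.099, 0.995, -0.001, -0.002]
contact_force: [0.1, -0.8, -4.2]
finger_gap: 0.0177
grasp_force: 58.6
```

carry_out --series "0 -0.007 -0.019 0 0; 0 -0.014 -0.0375 0 0; 0 -0.021 -0.056 0 0; 0 -0.028 -0.075 0 0; 0 -0.035 -0.094 0 0; 0 -0.042 -0.1125 0 0; 0 -0.049 -0.131 0 0; 0 -0.056 -0.15 0 0"

```text
time: 16.35
position: [0.5658, -0.0699, 0.3732]
orientation: [0.099, 0.995, -0.001, -0.002]
contact_force: [0.1, -0.6, -4.0]
finger_gap: 0.0178
grasp_force: 58.6
```

carry_out --series "0 -0.0066 -0.018 0 -0.1; 0 -0.013 -0.035 0 -0.3; 0 -0.019 -0.051 0 -0.5; 0 -0.0244 -0.066 0 -0.7; 0 -0.0293 -0.079 0 -0.9; 0 -0.0335 -0.09 0 -1; 0 -0.037 -0.0995 0 -1; 0 -0.0395 -0.106 0 -1"

```text
time: 17.35
position: [0.5836, -0.1809, 0.3733]
orientation: [0.09, 0.996, -0.001, -0.002]
contact_force: [0.1, -0.5, -4.6]
finger_gap: 0.0178
grasp_force: 58.6
```

Run:
```python
from h import *
import pickle
s=bot.get_state();print(s['time'],s['position'],R.from_quat(s['orientation']).as_matrix(),s['contact_force'],s['q'])
im=grab('side');b=im['pixels'][:,:,::-1];pickle.dump(im,open('s5.pkl','wb'))
im=grab('scene');a=im['pixels'][:,:,::-1];pickle.dump(im,open('c5.pkl','wb'))
r=lambda c,k:cv2.resize(c,None,fx=k,fy=k,interpolation=cv2.INTER_CUBIC)
cv2.imwrite('pics/p.png',np.hstack([r(b[120:260,250:390],2.8),r(a[150:290,120:260],2.8)]))
```

```text
17.35 [ 0.58359631 -0.18087499  0.37334468] [[-0.98377932  0.1793213  -0.00470423]
 [ 0.1793311   0.98378722 -0.00174878]
 [ 0.00431437 -0.00256403 -0.99998741]] [ 0.06281487 -0.54585043 -4.58754673] [-0.2998071   0.42325337  0.02416452  1.17568542 -0.0030601  -0.11949836]
```

View pics/p.png

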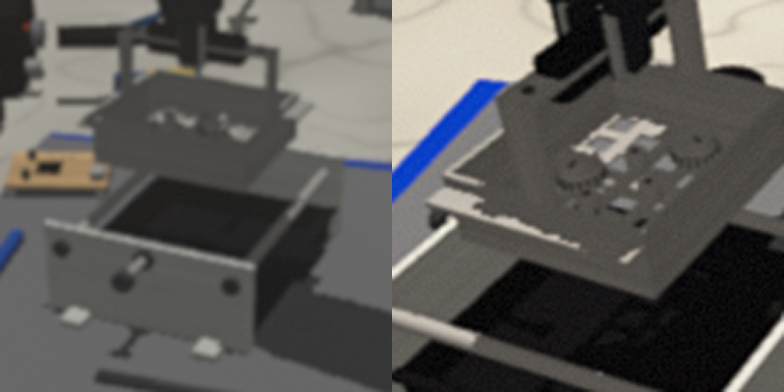

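The sieve hangs level over the stand with its contents in it, and it clears the end plates. Now I'll lower it.

carry_out --series "0 0 -0.001 0.004 0; 0 -0.001 -0.003 0.012 0; 0 -0.0015 -0.004 0.024 0; 0 -0.0015 -0.004 0.038 0; 0 -0.0015 -0.004 0.052 0; 0 -0.0015 -0.004 0.064 0; 0 -0.0015 -0.004 0.072 0; 0 -0.0015 -0.004 0.076 0"

```text
time: 18.45
position: [0.5838, -0.1846, 0.2968]
orientation: [0.09, 0.996, -0.001, -0.003]
contact_force: [0.3, 1.1, -4.2]
finger_gap: 0.0183
grasp_force: 58.6
```

carry_out --series "0 0 0 0.0015 0; 0 0 0 0.003 0; 0 0 0 0.0045 0; 0 0 0 0.0055 0; 0 0 0 0.0065 0; 0 0 0 0.0075 0; 0 0 0 0.008 0; 0 0 0 0.0085 0"

```text
time: 19.45
position: [0.5839, -0.1847, 0.2888]
orientation: [0.09, 0.996, -0.001, -0.002]
contact_force: [-0.4, 0.8, -4.7]
finger_gap: 0.0179
grasp_force: 58.6
```

Run:
```python
from h import *
s=bot.get_state();print(s['time'],s['position'],s['contact_force'],s['torque'])
```

```text
19.45 [ 0.58385307 -0.18469537  0.2888374 ] [-0.37646816  0.82330776 -4.67533431] [ 0.08762762 -0.0392808  -0.00420985]
```

carry_out --series "0 0 0 0.0003 0; 0 0 0 0.0006 0; 0 0 0 0.0009 0; 0 0 0 0.0012 0; 0 0 0 0.0015 0; 0 0 0 0.0018 0; 0 0 0 0.002 0; 0 0 0 0.002 0"

```text
time: 20.45
position: [0.584, -0.1847, 0.2877]
orientation: [0.09, 0.996, -0.001, -0.002]
contact_force: [-1.9, 1.4, 5.1]
finger_gap: 0.0179
grasp_force: 59.3
```

Run:
```python
from h import *
s=bot.get_state();print(s['time'],s['position'],s['contact_force'],s['torque'])
```

```text
20.45 [ 0.58398926 -0.18473623  0.28771777] [-1.88138629  1.3793868   5.08428705] [0.15866929 0.3858067  0.00050403]
```

The flanges touched at TCP z of about 0.2878, with about 5 N of press. I'll back off slightly and feel for the left stop.

carry_out --series "0 0 0.002 -0.0006 0; 0 0 0.007 -0.0008 0; 0 0 0.012 -0.0008 0; 0 0 0.016 -0.0008 0; 0 0 0.018 -0.0008 0; 0 0 0.019 -0.0008 0; 0 0 0.02 -0.0008 0; 0 0 0.02 -0.0008 0"

```text
time: 21.45
position: [0.5875, -0.165, 0.2878]
orientation: [0.09, 0.996, -0.001, -0.002]
contact_force: [0.1, -1.8, 3.0]
finger_gap: 0.0179
grasp_force: 59.2
```

Run:
```python
from h import *
s=bot.get_state();print(s['time'],s['position'],s['contact_force'],s['torque'])
```

```text
21.45 [ 0.58751138 -0.16500258  0.28775794] [ 0.13767374 -1.8052187   3.00553142] [-0.22031763  0.00594097  0.02164971]
```

carry_out --series "0 0 -0.015 -0.0004 0; 0 0 -0.032 -0.0005 0; 0 0 -0.036 -0.0005 0; 0 0 -0.038 -0.0005 0; 0 0 -0.04 -0.0005 0; 0 0 -0.041 -0.0005 0; 0 0 -0.042 -0.0005 0; 0 0 -0.042 -0.0005 0"

```text
time: 22.45
position: [0.5798, -0.2057, 0.2881]
orientation: [0.09, 0.996, -0.0, -0.003]
contact_force: [-0.3, 3.6, -0.6]
finger_gap: 0.0183
grasp_force: 58.9
```

Run:
```python
from h import *
s=bot.get_state();print(s['time'],s['position'],s['contact_force'],s['torque'])
```

```text
22.45 [ 0.57978775 -0.20569349  0.28808037] [-0.26086699  3.60802098 -0.56700441] [ 0.91757385 -0.08245139  0.01259993]
```

The right stop is about 1 mm before this point. Now a brisk run back to find the left stop.

carry_out --series "0 0 0.02 0 0; 0 0 0.038 0 0; 0 0 0.042 0 0; 0 0 0.043 0 0; 0 0 0.044 0 0; 0 0 0.045 0 0; 0 0 0.046 0 0; 0 0 0.046 0 0"

```text
time: 23.45
position: [0.5881, -0.1614, 0.2882]
orientation: [0.09, 0.996, -0.001, -0.002]
contact_force: [-0.5, -0.5, -3.1]
finger_gap: 0.0182
grasp_force: 58.8
```

Run:
```python
from h import *
s=bot.get_state();print(s['time'],s['position'],s['contact_force'],s['torque'])
```

```text
23.45 [ 0.58812063 -0.16136062  0.28815356] [-0.48689812 -0.46860776 -3.12643975] [-0.12188161  0.00612069 -0.00598002]
```

carry_out --series "0 0 -0.022 0 0; 0 0 -0.044 0 0; 0 0 -0.047 0 0; 0 0 -0.02 0 0; 0 0 -0.001 0 0; 0 0 0.002 0 0; 0 0 0.003 0 0; 0 0 0.003 0 0"

```text
time: 24.45
position: [0.5886, -0.1591, 0.2884]
orientation: [0.09, 0.996, -0.002, -0.002]
contact_force: [-1.7, -3.6, -0.5]
finger_gap: 0.0177
grasp_force: 59.2
```

Run:
```python
from h import *
s=bot.get_state();print(s['time'],s['position'],s['contact_force'],s['torque'])
im=grab('scene');a=im['pixels'][:,:,::-1]
im=grab('side');b=im['pixels'][:,:,::-1]
r=lambda c,k:cv2.resize(c,None,fx=k,fy=k,interpolation=cv2.INTER_CUBIC)
cv2.imwrite('pics/q.png',cv2.convertScaleAbs(np.hstack([r(a[195:315,115:255],2.8),r(b[150:270,260:400],2.8)]),alpha=1.8))
```

```text
24.45 [ 0.58855223 -0.15906535  0.28844373] [-1.6833464  -3.64888531 -0.49317341] [-1.02458584  0.42617441  0.06443265]
```

View pics/q.png

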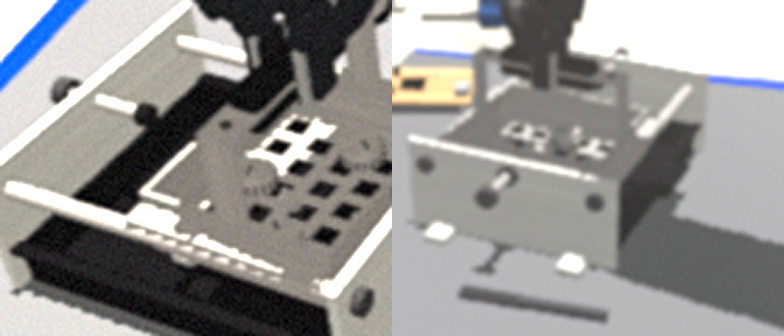

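Shaded floor holes show, and some spacers seem to be gone. The left stop is about 1 mm before this point, so total travel is about 47 mm. Now the brisk shaking.

carry_out --series "0 0 -0.03 0 0; 0 0 -0.048 0 0; 0 0 -0.018 0 0; 0 0 0 0 0; 0 0 -0.035 0 0; 0 0 -0.0485 0 0; 0 0 -0.014 0 0; 0 0 0 0 0"

```text
time: 25.55
position: [0.5888, -0.1576, 0.2882]
orientation: [0.09, 0.996, -0.002, -0.002]
contact_force: [-2.3, -9.2, 3.3]
finger_gap: 0.0177
grasp_force: 60.0
```

carry_out --series "0 0 -0.035 0 0; 0 0 -0.0485 0 0; 0 0 -0.014 0 0; 0 0 0 0 0; 0 0 -0.036 0 0; 0 0 -0.0485 0 0; 0 0 -0.013 0 0; 0 0 0 0 0"

```text
time: 26.55
position: [0.5887, -0.1577, 0.2883]
orientation: [0.09, 0.996, -0.002, -0.002]
contact_force: [-2.1, -8.0, 1.9]
finger_gap: 0.0178
grasp_force: 60.1
```

```bash
cat > t.py <<'E'
from h import *
import pickle
s=bot.get_state();print(s['time'],s['position'],s['contact_force'],s['torque'])
y=np.array([.1788,.9839]);x=np.array([.9839,-.1788]);C=np.array([.583,-.1953])
sc=(np.array(s['position'])[:2]-C)@y
print('sieve y',sc)
for n in('scene','side','wrist'):
    im=grab(n);d=im['depth'];v,u=np.nonzero(d>0);dd=d[v,u]
    P=np.stack([(u-im['cx'])/im['fx']*dd,-(v-im['cy'])/im['fy']*dd,-dd,np.ones_like(dd)])
    P=(im['T']@P)[:3].T;L=np.c_[(P[:,:2]-C)@x,(P[:,:2]-C)@y,P[:,2]]
    m=(abs(L[:,0])<.078)&(abs(L[:,1])<.099)&(L[:,2]<.03)
    g=im['pixels'].max(2)[v,u]
    M=np.zeros(d.shape,np.uint8);k=m&(L[:,2]>.0115)&(L[:,2]<.028);M[v[k],u[k]]=1
    N,lab,st,ce=cv2.connectedComponentsWithStats(M)
    print(n,'tray px',m.sum())
    Z=np.zeros(d.shape+(3,));Z[v,u]=L;G=im['pixels'].max(2)
    for i in range(1,N):
        if st[i,4]>=6:
            q=Z[lab==i];print('  blob',ce[i].round(),st[i,2:],(q.mean(0)*1000).round(),(np.ptp(q,0)*1000).round(),G[lab==i].mean().round())
E
python3 t.py
```

```text
26.55 [ 0.5887162  -0.15767581  0.28827848] [-2.1231919  -8.00198314  1.94786156] [-1.77831906  0.57106463  0.04537776]
sieve y 0.038040494920934774
scene tray px 1854
  blob [217. 264.] [ 5  4 12] [-22.  -1.  18.] [8. 7. 3.] 81.0
  blob [242. 271.] [4 4 9] [-21.  47.  18.] [7. 3. 4.] 72.0
  blob [219. 278.] [ 5  3 11] [ 4. 19. 15.] [2. 8. 6.] 83.0
  blob [180. 288.] [ 8  4 15] [ 46. -26.  14.] [ 5. 11.  5.] 92.0
side tray px 242
  blob [360. 196.] [ 9  5 16] [-64. -98.  22.] [21.  4. 13.] 39.0
  blob [312. 203.] [5 3 9] [ 38. -28.  15.] [7. 9. 7.] 105.0
wrist tray px 27381
  blob [353. 213.] [1 9 9] [-20.  56.  18.] [5. 0. 2.] 117.0
  blob [264. 217.] [ 8  6 26] [-18.   4.  16.] [4. 4. 5.] 142.0
  blob [284. 250.] [ 3  6 18] [ 2. 15. 17.] [4. 2. 3.] 112.0
  blob [225. 306.] [ 2 13 21] [ 41. -23.  14.] [9. 1. 5.] 126.0
```

Four spacers are in the tray. I'll shake more for the fifth.

carry_out --series "0 0 -0.032 0 0; 0 0 -0.0485 0 0; 0 0 -0.017 0 0; 0 0 -0.0005 0 0; 0 0 -0.028 0 0; 0 0 -0.0485 0 0; 0 0 -0.015 0 0; 0 0 -0.0005 0 0"

```text
time: 27.7
position: [0.5886, -0.1586, 0.2881]
orientation: [0.09, 0.996, -0.002, -0.002]
contact_force: [-2.2, -7.0, 2.4]
finger_gap: 0.0179
grasp_force: 60.2
```

carry_out --series "0 0 -0.036 0 0; 0 0 -0.0475 0 0; 0 0 -0.012 0 0; 0 0 0 0 0; 0 0 -0.036 0 0; 0 0 -0.0475 0 0; 0 0 -0.022 0 0; 0 0 -0.001 0 0"

```text
time: 28.7
position: [0.5884, -0.1592, 0.288]
orientation: [0.09, 0.996, -0.001, -0.002]
contact_force: [-1.3, -4.8, 2.5]
finger_gap: 0.0177
grasp_force: 60.6
```

```bash
python3 t.py
```

```text
28.7 [ 0.58839762 -0.15918343  0.28799235] [-1.27865087 -4.76727062  2.46563317] [-1.48334343  0.32253589 -0.0262426 ]
sieve y 0.036500184744245316
scene tray px 1795
  blob [242. 272.] [4 4 8] [-21.  47.  18.] [9. 3. 3.] 70.0
  blob [219. 278.] [ 5  3 11] [ 5. 19. 16.] [3. 6. 6.] 83.0
  blob [180. 288.] [ 8  4 15] [ 45. -26.  14.] [ 5. 10.  6.] 91.0
side tray px 237
  blob [357. 197.] [4 6 9] [-57. -98.  19.] [ 8.  1. 16.] 45.0
  blob [362. 196.] [4 3 7] [-69. -98.  23.] [8. 3. 7.] 37.0
wrist tray px 27184
  blob [353. 213.] [ 2 11 17] [-20.  56.  17.] [7. 1. 4.] 118.0
  blob [285. 248.] [2 4 7] [ 1. 15. 17.] [2. 1. 2.] 116.0
  blob [247. 280.] [2 8 8] [21. -8. 18.] [6. 1. 3.] 90.0
  blob [225. 306.] [ 3 13 27] [ 41. -23.  14.] [9. 1. 5.] 118.0
```

carry_out --series "0 0 -0.036 0 0; 0 0 -0.0475 0 0; 0 0 -0.012 0 0; 0 0 0 0 0; 0 0 -0.036 0 0; 0 0 -0.0475 0 0; 0 0 -0.03 0 0; 0 0 -0.03 0 0"

```text
time: 29.85
position: [0.5832, -0.1872, 0.288]
orientation: [0.089, 0.996, -0.001, -0.003]
contact_force: [0.8, -0.0, -3.4]
finger_gap: 0.0176
grasp_force: 59.7
```

```bash
python3 t.py
```

```text
29.85 [ 0.58319703 -0.18719746  0.28799092] [ 0.80153829 -0.01242863 -3.44739223] [ 0.03842307 -0.0019254  -0.01289751]
sieve y 0.008007319241325913
scene tray px 1821
  blob [221. 266.] [ 5  4 12] [-22.   7.  15.] [10.  2.  6.] 66.0
  blob [245. 274.] [ 9  7 36] [-19.  55.  16.] [14. 10.  9.] 74.0
  blob [218. 274.] [4 4 6] [-1. 16. 18.] [8. 3. 2.] 66.0
  blob [180. 288.] [ 7  4 12] [ 45. -27.  13.] [ 3. 11.  5.] 81.0
side tray px 202
  blob [360. 196.] [6 2 6] [-63. -98.  24.] [13.  1.  4.] 38.0
  blob [360. 199.] [5 3 7] [-65. -98.  15.] [11.  3.  7.] 36.0
wrist tray px 21373
  blob [397. 208.] [ 15  14 193] [-24.  52.  16.] [7. 8. 8.] 116.0
  blob [268. 302.] [ 6  5 26] [ 36. -24.  16.] [4. 3. 5.] 113.0
```

```bash
cat > f.py <<'E'
from h import *
s=bot.get_state();print(s['time'],s['contact_force'])
y=np.array([.1788,.9839]);x=np.array([.9839,-.1788]);C=np.array(s['position'])[:2]+[.0009,.0008]
z0=s['position'][2]-.2878+.041
H=np.zeros((58,66))
for n in('scene','side','wrist'):
    im=grab(n);d=im['depth'];v,u=np.nonzero(d>0);dd=d[v,u]
    P=(im['T']@np.stack([(u-im['cx'])/im['fx']*dd,-(v-im['cy'])/im['fy']*dd,-dd,np.ones_like(dd)]))[:3].T
    a=((P[:,:2]-C)@x*500+33).astype(int);b=((P[:,:2]-C)@y*500+29).astype(int);h=P[:,2]-z0
    k=(abs(a-33)<31)&(abs(b-29)<27)&(h>-.003)&(h<.021)
    np.maximum.at(H,(b[k],a[k]),(h[k]+.003)*1000)
    print(n,k.sum())
for r in H[::-1]: print(''.join(' ' if t==0 else '.' if t<6 else '%x'%min(15,int(t-3)) for t in r))
E
python3 f.py
```

```text
30.0 [ 0.66616151 -0.58511734 -4.30265343]
scene 1191
side 345
wrist 17089
                                                                  
                                                                  
   ffffffffffffffffffffffffffffffffffffffffffffffffffffffffffeda  
   .................................f............f..ffdcfffffffb  
   .............................................................  
   .      ....      .....      ....      .....      .....  .....  
   .      ....      .....      ....      .....     .....      .   
   .      ....      .....     .....      .....     .....          
   .      ....      .....      ....      .....     .....          
   .      ....      .....      ....      .....      ....          
   .      ....      .....      ....      .....     .....          
   ................................................ .             
   ...............................................                
   ...............................................                
   ..............................................                 
   ...3.............
[... 1956 characters left out ...]
fefffffdd.......   .          b  
   ..........78888.............9eefffffdd........ .. .        cf  
   ...................3.........9deeeed . ........                
   ..............................788898..............          d  
    .... ..........................................               
   .     .....      ....      .....     .....      ... .          
         .....      ....      .....     .....      .....       b  
         .....     .....      .....      ....      .....          
         .....      ....      .....     .....      .....       f  
   .    .....      .....      ....      .....   .  .....   . ..f  
   .. . ...... ..  ........  ........   .....  .   .....6    ..
```

Three knobs are in the sieve and I can't see a spacer, but part of the floor is hidden. I'll lift slightly and check the tray.

carry_out --series "0 0 0 -0.003 0; 0 0 0 -0.01 0; 0 0 0 -0.021 0; 0 0 0 -0.035 0; 0 0 0 -0.05 0; 0 0 0 -0.064 0; 0 0 0 -0.075 0; 0 0 0 -0.08 0"

```text
time: 31.15
position: [0.5836, -0.189, 0.3692]
orientation: [0.09, 0.996, -0.001, -0.002]
contact_force: [0.2, 0.3, -3.5]
finger_gap: 0.018
grasp_force: 59.7
```

```bash
python3 t.py;python3 f.py | tail -58
```

```text
31.15 [ 0.58363094 -0.18903254  0.36924805] [ 0.15783633  0.34003852 -3.53144684] [0.04146657 0.04213723 0.0079964 ]
sieve y 0.006279368867320712
scene tray px 4297
  blob [154. 261.] [4 4 8] [ 17. -99.  22.] [6. 1. 9.] 10.0
  blob [218. 266.] [10  8 52] [-20.   3.  16.] [12. 12.  8.] 78.0
  blob [244. 274.] [10  8 54] [-19.  52.  17.] [13. 12.  9.] 77.0
  blob [221. 277.] [10  8 57] [ 1. 22. 16.] [11. 12.  9.] 76.0
  blob [136. 280.] [2 5 6] [ 62. -99.  18.] [3. 1. 6.] 12.0
  blob [202. 281.] [10  8 55] [22. -1. 16.] [12. 12.  8.] 78.0
  blob [180. 287.] [ 8  5 23] [ 45. -27.  14.] [ 5. 11.  6.] 86.0
side tray px 930
  blob [316. 188.] [ 8  6 21] [ 60. -97.  19.] [22.  4. 15.] 32.0
  blob [324. 189.] [ 6  6 15] [ 35. -98.  21.] [15.  4. 14.] 32.0
  blob [333. 193.] [5 4 9] [ 11. -97.  17.] [11.  3. 10.] 32.0
  blob [339. 192.] [4 6 9] [ -6. -98.  21.] [ 9.  3. 15.] 32.0
  blob [342. 195.] [4 4 7] [-16. -98.  17.] [8. 2. 9.] 33.0
  blob [348. 195.] [ 7  6 19] [-31. -98.  20.] [16.  4. 13.] 34.0
  blob [312. 203.] [ 6  4 15] [ 39. -26.  14.] [10. 12.  5.] 77.0
wrist tray px 7607
  blo
[... 3043 characters left out ...]
dfffffc7.........               
   ...........7.6..............7deffffed7........                 
   ............................689eeddb ......... ..           c  
   ..............................677776...........   .            
         .... .    ..... ...........................           f  
         ....      .....      ....      .....      ....        f  
         .....     .....     .....      .....      ....        f  
         ....      .....      ....      .....      ....        d  
   .     ....      .....      .....     .....      ....      . f  
         ....      ......     .... 3    .....      ....      ..f  
   .................f7... 8....e..      .....   .  .....    f.36
```

All five spacers are in the tray and the three knobs are in the sieve. Next I'll carry it back.

carry_out --series "0 0.001 0.003 -0.002 0; 0 0.003 0.0085 -0.002 0; 0 0.006 0.017 -0.002 0; 0 0.01 0.028 -0.002 0; 0 0.015 0.0425 -0.002 0; 0 0.0205 0.0585 -0.002 0; 0 0.0265 0.0755 -0.002 0; 0 0.0325 0.0925 -0.002 0"

```text
time: 32.45
position: [0.5678, -0.0907, 0.3702]
orientation: [0.09, 0.996, -0.001, -0.002]
contact_force: [0.0, 0.4, -3.7]
finger_gap: 0.0179
grasp_force: 59.7
```

carry_out --series "0 0.0065 0.019 0 0; 0 0.013 0.038 0 0; 0 0.02 0.057 0 0; 0 0.0265 0.0755 0 0; 0 0.033 0.0945 0 0; 0 0.0395 0.113 0 0; 0 0.046 0.132 0 0; 0 0.053 0.151 0 0"

```text
time: 33.45
position: [0.5428, 0.0672, 0.3699]
orientation: [0.09, 0.996, -0.001, -0.002]
contact_force: [0.5, -0.6, -3.7]
finger_gap: 0.018
grasp_force: 59.7
```

carry_out --series "0 0.0065 0.019 0 0; 0 0.013 0.037 0 0; 0 0.019 0.054 0 0; 0 0.0245 0.07 0.003 0; 0 0.0295 0.084 0.008 0; 0 0.0335 0.096 0.016 0; 0 0.037 0.106 0.026 0; 0 0.0395 0.113 0.038 0"

```text
time: 34.45
position: [0.5241, 0.1846, 0.3308]
orientation: [0.09, 0.996, -0.001, -0.002]
contact_force: [-0.0, -0.1, -4.0]
finger_gap: 0.0176
grasp_force: 59.7
```

Run:
```python
from h import *
s=bot.get_state();print(s['time'],s['position'],s['contact_force'],s['torque'])
```

```text
34.45 [0.52405343 0.18463645 0.33084186] [-0.04310106 -0.14547081 -4.02446116] [ 0.04551019  0.03187023 -0.01337409]
```

carry_out --series "0 0 0 0.012 0; 0 0 0 0.025 0; 0 0 0 0.038 0; 0 0 0 0.05 0; 0 0 0 0.06 0; 0 0 0 0.067 0; 0 0 0 0.071 0; 0 0 0 0.074 0"

```text
time: 35.45
position: [0.524, 0.184, 0.2578]
orientation: [0.09, 0.996, -0.001, -0.002]
contact_force: [-0.3, 0.5, -3.9]
finger_gap: 0.0175
grasp_force: 59.7
```

carry_out --series "0 0 0 0.001 0; 0 0 0 0.002 0; 0 0 0 0.003 0; 0 0 0 0.0036 0; 0 0 0 0.0042 0; 0 0 0 0.0047 0; 0 0 0 0.005 0; 0 0 0 0.005 0"

```text
time: 36.45
position: [0.5238, 0.1839, 0.2528]
orientation: [0.09, 0.996, -0.001, -0.002]
contact_force: [0.7, -0.1, -5.0]
finger_gap: 0.0181
grasp_force: 59.7
```

Run:
```python
from h import *
s=bot.get_state();print(s['time'],s['position'],s['contact_force'],s['torque'])
```

```text
36.45 [0.52380791 0.18392687 0.25277962] [ 0.71609899 -0.06415452 -4.99586173] [ 0.02758669  0.01299009 -0.03968428]
```

carry_out --series "0 0 0 0.0003 0; 0 0 0 0.0006 0; 0 0 0 0.0009 0; 0 0 0 0.0012 0; 0 0 0 0.0014 0; 0 0 0 0.0016 0; 0 0 0 0.0016 0; 0 0 0 0.0016 0"

```text
time: 37.45
position: [0.5238, 0.1839, 0.2517]
orientation: [0.09, 0.996, -0.001, -0.002]
contact_force: [-3.7, -0.8, 5.5]
finger_gap: 0.018
grasp_force: 60.5
```

carry_out --series "0 0 0 -0.0006 0; 0 0 0 -0.0008 0; 0.024 0 0 -0.0008 0; 0.035 0 0 -0.0008 0; 0.05 0 0 -0.0008 0; 0.06 0 0 -0.0008 0; 0.06 0 0 -0.0008 0; 0.06 0 0 -0.0008 0"

```text
time: 38.45
position: [0.5238, 0.1839, 0.252]
orientation: [0.09, 0.996, -0.001, -0.002]
contact_force: [0.7, 0.3, 0.6]
finger_gap: 0.0602
grasp_force: 0.0
```

carry_out --series "0.06 0 0 -0.01 0; 0.06 0 0 -0.03 0; 0.06 0 0 -0.06 0; 0.06 0 0 -0.09 0; 0.06 0 0 -0.12 0; 0.06 0 0 -0.14 0; 0.06 0 0 -0.15 0; 0.06 0 0 -0.15 0"

```text
time: 39.45
position: [0.5246, 0.1843, 0.4027]
orientation: [0.09, 0.996, -0.001, -0.002]
contact_force: [0.0, -0.9, -0.5]
finger_gap: 0.0601
grasp_force: 0.0
```

```bash
python3 - <<'E'
from h import *
import pickle
s=bot.get_state();print(s['time'],s['position'],s['contact_force'])
W=grab('wrist');d=W['depth'];v,u=np.nonzero(d>0);dd=d[v,u]
P=(W['T']@np.stack([(u-W['cx'])/W['fx']*dd,-(v-W['cy'])/W['fy']*dd,-dd,np.ones_like(dd)]))[:3].T
A=pickle.load(open('scene.pkl','rb'));B=grab('scene')
k=(np.linalg.norm(P[:,:2]-[.524,.184],axis=1)<.09)
print(np.histogram(P[k,2],bins=np.arange(0,.12,.004)))
for n,p in(('now',B),('was',A)):
    print(n,[px(p,*q).round(4) for q in((461,238),(418,308),(480,325),(498,255))])
c=np.abs(A['pixels'].astype(int)-B['pixels']).max(2)>60;N,l,st,ce=cv2.connectedComponentsWithStats(c.astype(np.uint8))
print([(ce[i].round(),st[i,4]) for i in range(1,N) if st[i,4]>40])
E
python3 f.py|head -1; python3 - <<'E'
E
```

```text
39.45 [0.52464555 0.1842833  0.40270211] [ 0.03225486 -0.89444776 -0.54593396]
(array([10672,  7557,   396,   611,  1550,   492,   405,   396,  2350,
        2216,  2249,   195,    10,     5,     0,     0,     5,     9,
           9,     7,     0,     3,     9,    21,  2389,   183,  3071,
         131,     0]), array([0.   , 0.004, 0.008, 0.012, 0.016, 0.02 , 0.024, 0.028, 0.032,
       0.036, 0.04 , 0.044, 0.048, 0.052, 0.056, 0.06 , 0.064, 0.068,
       0.072, 0.076, 0.08 , 0.084, 0.088, 0.092, 0.096, 0.1  , 0.104,
       0.108, 0.112, 0.116]))
now [array([0.5259, 0.1861, 0.1077]), array([0.582 , 0.14  , 0.0084]), array([0.5922, 0.231 , 0.0038]), array([0.4223, 0.2679, 0.004 ])]
was [array([0.5266, 0.186 , 0.1082]), array([0.582 , 0.14  , 0.0084]), array([0.601 , 0.2287, 0.013 ]), array([0.4719, 0.2557, 0.043 ])]
[(array([132.,   0.]), np.int32(58)), (array([443.,  13.]), np.int32(48)), (array([524.,  16.]), np.int32(295)), (array([492.,  60.]), np.int32(771)), (array([495., 112.]), np.int32(4256)), (array([341., 177.]), np.int32(12056)), (array([463., 222.]), np.int32(63)), (array([435., 271.]), np.int32(620)), (array([493., 265.]), np.int32(47)), (array([217., 265.]), np.int32(51)), (array([243., 273.]), np.int32(51)), (array([220., 276.]), np.int32(48)), (array([201., 281.]), np.int32(48)), (array([474., 300.]), np.int32(515)), (array([462., 313.]), np.int32(446)), (array([440., 331.]), np.int32(218))]
39.55 [-0.10200354 -0.40887979 -0.79122329]
```

```bash
python3 -c "
from bench import bot
print(bot.sign_off())"
```

```text
the job is handed in; nothing more can be done
None
```

The job is handed in: all five spacers are in the catch tray, the sieve is back flat on the mat with the three knobs in it, and the other things on the bench are where they were; it took about 40 s of the 64 s, and I saw no verdict.

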